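# Set the tablet rest to its marked reading angle and keep hold of the clamp

### The arm

A 6-joint arm with a two-finger parallel gripper is mounted at the origin on a cart in front of the work surface, level with it; the furniture and walls round the work are solid. World frame = base frame: x ahead of the robot, y to its left, z up, the work surface at z = 0. Lengths are in m, angles in rad, forces in N, time in s.
With the tool pointing down it reaches from about 0.425 to 0.95 m from the base axis. Payload 3.5 kg.
Tool frame: the origin (TCP) lies at the very end of the fingers, on their centre line; the grasp point (between the pads) lies ctrl.pinch_z behind it (ctrl.pinch_z is the distance from the TCP to the grasp point, in m); z points along the fingers, y is the line along which they close (so a half turn about z gives the same grasp; the last joint's range is limited). The gripper opens to 85 mm and grips with 20 to 120 N. Pads are 22 mm wide; open, the fingers measure 114 mm over their backs; the gripper's body (76 mm by 85 mm) begins 54 mm behind the grasp point. The pads swing forward as they close: fully open they stand 13 mm farther back than shut.
Start: joints at [0.958, 0.286, 1.577, -0, 1.279, -0.15], TCP at [0.301, 0.604, 0.231] pointing down, gripper open.
Joint ranges: [-2.77, 2.77], [-0.9, 2.22], [0.21, 2.48], [-1.53, 4.67], [0.24, 2.81], [-2.84, 2.84]. Speed limits (rad/s): [2.79, 2.79, 3.14, 3.14, 3.14, 3.14].

### API

Orientations are given as a unit quaternion [x, y, z, w].
In Python, from plant import ctrl gives the robot as it stands.
- The arm moves only by the tool inch_along, called after "Call:" as a command line: name --argument value ..., lists and objects as JSON in quotes. Schema: {"type":"object","properties":{"moves":{"type":"object","properties":{"ticks":{"type":"array","items":{"type":"array","items":{"type":"number"},"minItems":7,"maxItems":7},"minItems":1,"maxItems":10}},"additionalProperties":false,"required":["ticks"]},"clamp_n":{"type":"number"},"only":{"type":"string"},"quiet":{"type":"boolean"},"lines":{"type":"string"}},"required":["moves"],"additionalProperties":false}. moves is an object whose key "ticks" holds a list of rows, 1 to 10 of them, each of 7 numbers: dx, dy, dz in m, then a rotation vector rx, ry, rz in rad, then the opening from 0.0 (shut) to 1.0 (fully open); each row is the pose to reach, as a shift and turn from the pose commanded when the call began, along the tool's axes at that moment; what a row does not reach only later rows make up. A row lasts 1/8 s, in which the tool goes at most 0.0625 m and 0.188 rad, less where a joint would pass 70% of its speed; a pose out of reach is approached as far as the arm can. The fingers move at their own pace and stop on an object; clamp_n is the grip in N (left out, the last holds). Time passes only in rows, so rows that do not move let the fingers close. The tool returns the time, the measured TCP pose, the force, the opening and the grip force at its end. only (a regular expression) keeps the lines of the reply that match it, lines (a string "A,B") keeps lines A to B, and quiet returns only ok. Input that does not fit is refused with a message, and nothing moves.
- ctrl.get_state(): the state, without advancing time (a new reading comes with each control period).
- ctrl.read_camera(name): name is "scene" or "top" or "wrist"; returns a dict with "pixels" (400x640x3 uint8, red, green, blue), "camera_matrix" (3x3 intrinsics, pixels), "dist_coeffs" ([k1, k2, p1, p2, k3] as OpenCV has them; the pictures are not rectified), "xyz" and "orientation" of the camera in the world. Camera axes: x right, y down, z forward; pixel columns grow to the right and rows downward; lengths in m; the calibration is good to about 2 mm. A picture is of the moment at which its call begins. There is no depth.
- ctrl.sign_off(): hands the job in; it is judged then, once.
Trained networks look in the newest picture that a camera, given by its name, has taken for a name from the list of things; names that differ only in an ending like _2 or _b are one class to them, and where a whole thing is asked for, a point or a joint stands for the part that bears it (a point fixed in the world has none). Each returns a list of dicts, best first, with "conf" (0 to 1); they miss things now and then, are a little off and sometimes report something else, mostly with a low value. They report only what shows in the picture. A call takes as long as a camera call.
- ctrl.recognise(camera, thing): "position" ([x, y, z] in m, in world coordinates, good to about 4 mm: the middle of the surface that is visible of it).
- ctrl.masks_of(camera, thing): "region" (400x640 bool, what is visible of it).
- ctrl.mark_of(camera, thing): "position" ([x, y, z] in m, in world coordinates, good to about 4 mm: a listed point, or the origin of a listed thing).
The state is a dict: "time": time; "qpos": joint angles; "dq": joint speeds; "joint_efforts": joint torques, N m; "eef_pos": TCP position; "tcp_rot": TCP orientation; "contact_force": force on the tool from outside, world axes, zero at the start; "wrist_torque": the same for the moment, N m; "opening": opening from 0.0 (shut) to 1.0 (fully open); "finger_force": force on a finger pad.
Only numpy, scipy, OpenCV 4.12 (cv2) and the standard library are available. Lean on these libraries where they do the work, as an engineer would, in place of code of your own. Each camera call takes 0.05 s, during which the arm holds its last target. There are 200 camera calls.

### The job

The recipe tablet's rest stands locked bolt upright. Push its release plunger right down to the stop so that the leg comes free and the back sinks, then, without touching the tablet or its back, draw the sliding leg along the rail until its pointer is level with the index clip. While holding the leg there, squeeze the cam lever fully closed against the leg's grip plate, and finish still holding lever and plate pinched together with the pointer on the mark; do not shift the clip or the things standing around.

Things in the scene. Friction and masses are not known exactly. Their poses are not given: they have to be found in the camera images.
- tablet_stand: heavy wooden base plate, 260 mm along its x, 280 mm along its y, 16 mm high; does not move. Origin on the table; +x points from the reading side to the rear, +z up. A steel rail runs along x at y = -140 mm; there the base ends at y = -165 mm (-215 mm under the plunger housing). The hinged back with the tablet occupies y from -110 to +110 mm, its struts -130 to +130 mm
- plunger_top (a point): top centre of the release plunger's black mushroom head, 26 mm across, 76 mm above the table on a steel housing (30 x 77 mm, 58 mm high) at the front end of the rail, at stand x = -108, y = -185 mm
- release_plunger (a joint): travel of the plunger: 0 up, 0.008 m down at its stop; springs back; 2 N to start it, 5.6 N at the stop. Past 5 mm its tooth lets go of the leg's hook; keep it down half a second and the leg slides off to the rear by itself
- leg_slide (a joint): position of the leg, a dark steel carriage 40 mm long, on the rail: 0 m = caught by the latch with the back upright, grows to the rear (stand +x) to 0.097 m, where the back lies low. The weight of back and tablet always pushes it to the rear (1 to 10 N, more the lower the back lies); it slides freely while the lever is open
- leg_grip: grip plate of the leg: an upright steel plate 8 mm thick (stand x), 72 mm long (stand y), 28 mm high, fixed to the leg and sticking out to the stand's -y side, clear over the table. Origin at the plate's centre, 50 mm above the table; same axes as the stand. Pull the leg with a finger behind its +x face
- cam_lever (a joint): angle of the cam lever: 0 rad = open (its pad splayed forwards, to -x, from the grip plate), 0.55 rad = fully closed, parallel to the plate. Turns about an upright pin on the leg, 20 mm forward (-x) of the plate's middle plane and 28 mm from the plate's centre towards the rail; stays where it is left; about 8 N at the pad closes it; closed, it clamps the leg
- lever_pad: pad of the cam lever: an upright steel plate 8 x 56 x 28 mm at the height of the grip plate, its length along its own y. Origin at its centre, 36 mm from the lever's pin. Outside width over pad and grip plate: 62 mm with the lever open, 28 mm closed. Squeezing drags the leg along unless the finger behind the grip plate stays where it is
- leg_pointer (a point): tip of the small steel pointer at the leg's rear end, low on its -y side, 24 mm above the table; 7 mm to the rear (+x) of the grip plate's middle plane
- mark_point (a point): tip of the index clip, a small dark steel clip 10 mm wide on the edge of the base beside the rail; the length mark. Its axes are the stand's. When the pointer is level with it, both have the same stand x
- back: hinged wooden back 190 x 215 mm with the black tablet clipped on it, hinged 32 mm above the table at stand x = -85 mm, propped by struts from the leg; 70 degrees steep at the start. Origin on the hinge. Not to be touched
- garlic_1: bystander: a garlic bulb, 53 mm, loose on the table behind the rail's rear end. Origin under its middle
- onion_1: bystander: a brown onion, 83 mm across, 94 mm high, loose in front of the stand. Origin under its middle
- spice_jar_3: bystander: a small glass spice jar with a red cap, 45 mm across, 108 mm high, loose in front of the tablet. Origin under its middle, z up
- jar_lid: bystander: a flat brass-coloured jar lid, 52 mm across, 12 mm high, loose on the table in front of the plunger housing. Origin under its middle

How it is judged:
On the way, in this order (a step that is already met when the one before it is completed fails the run):
1. the release plunger is pushed down to its stop (value of joint release_plunger above 0.007 m), for 0.1 s.
2. the leg is held with its pointer at the mark, the lever still open (x of leg_pointer in the frame of mark_point between -0.004 and 0.004 m and value of joint cam_lever below 0.3 rad), for 0.3 s.
At the end, for the whole second after the job is handed in: The pointer is within 4 mm of the index clip's tip along the rail, the cam lever is closed beyond 0.5 of 0.55 rad, and the fingers press on both the grip plate and the lever pad with more than 1.5 N each, through the last second (x of leg_pointer in the frame of mark_point between -0.004 and 0.004 m and value of joint cam_lever above 0.5 rad and contact force between the fingers and leg_grip above 1.5 N and contact force between the fingers and lever_pad above 1.5 N); the arm keeps its last pose, push and grip.
It fails at once if the index clip is shifted by more than 4 mm (distance of mark_point from where it was at the start of the episode above 0.004 m).
It fails at once if the robot pushes on the back or the tablet (contact force between any of the arm, the fingers and back above 2 N).
It fails at once if one of the loose things around the stand is shifted by more than 30 mm or tipped over (distance of any of garlic_1, onion_1, spice_jar_3, jar_lid from where it was at the start of the episode above 0.03 m or angle between spice_jar_3's own z axis and vertical above 0.6 rad).
It also fails if it takes over 64 s, if anything falls off the work surface, if the arm or the gripper's body presses on something with over 40 N, if the wrist force passes 120 N, or if a joint passes its speed limit or range.

## Working session

There is one attempt and no reset: what is moved stays moved. The work goes in short steps, Python scripts to look and compute and a tool call to move; the robot and the scene stay as the last step left them, time stands still between calls to the robot, and variables do not carry over. Pictures are saved under pics/ and viewed, at most 10 in all, crops included, and the job is handed in when it is done.

```bash
mkdir -p pics; ls
```

Run:
```python
from plant import ctrl
import cv2,numpy as np
for c in ["scene","top"]:
    r=ctrl.read_camera(c); cv2.imwrite(f"pics/{c}0.png",r["pixels"][:,:,::-1])
    print(c,np.round(r["xyz"],3),np.round(r["orientation"],3),r["camera_matrix"][0][0])
    for t in ["tablet_stand","plunger_top","leg_grip","lever_pad","leg_pointer","mark_point","back","garlic_1","onion_1","spice_jar_3","jar_lid"]:
        print(t,[(np.round(d["position"],3).tolist(),round(d["conf"],2)) for d in ctrl.mark_of(c,t)[:2]])
s=ctrl.get_state();print(s,ctrl.pinch_z)
```

```text
pics
scene [-0.016 -0.267  0.675] [ 0.81  -0.389  0.2   -0.391] 381.7066201848251
tablet_stand [([0.652, 0.091, 0.001], 0.79)]
plunger_top [([0.436, 0.09, 0.079], 0.42)]
leg_grip [([0.48, 0.006, 0.047], 0.71)]
lever_pad [([0.453, 0.034, 0.045], 0.76), ([0.612, 0.286, -0.004], 0.42)]
leg_pointer [([0.604, 0.161, 0.03], 0.73), ([0.51, 0.008, 0.025], 0.65)]
mark_point [([0.525, -0.019, 0.02], 0.52)]
back [([0.605, 0.161, 0.028], 0.83)]
garlic_1 [([0.667, -0.133, 0.0], 0.59), ([0.603, 0.164, 0.029], 0.57)]
onion_1 [([0.53, 0.271, -0.001], 0.81)]
spice_jar_3 [([0.612, 0.288, -0.001], 0.96)]
jar_lid [([0.424, 0.186, 0.001], 0.76)]
top [0.437 0.203 1.073] [-0.704  0.706 -0.059  0.048] 439.09131384918686
tablet_stand [([0.646, 0.088, -0.001], 0.65), ([0.422, 0.189, -0.001], 0.5)]
plunger_top [([0.434, 0.091, 0.076], 0.44)]
leg_grip [([0.482, 0.006, 0.049], 0.57)]
lever_pad [([0.458, 0.03, 0.049], 0.48)]
leg_pointer [([0.501, 0.008, 0.025], 0.63)]
mark_point [([0.527, -0.015, 0.021], 0.59)]
back [([0.603, 0.165, 0.033], 0.87)]
garlic_1 [([0.669, -0.133, 0.0], 0.65), ([0.424, 0.186, -0.001], 0
[... 186 characters left out ...]
ay([ 9.57994974e-01,  2.86283129e-01,  1.57669678e+00, -1.98222694e-05,
        1.27858965e+00, -1.50021631e-01]), 'dq': array([-1.87064157e-03, -3.89124414e-04,  2.03018480e-05,  1.25471827e-04,
        7.12435449e-04, -1.79142968e-03]), 'joint_efforts': array([-2.61071646e-04, -4.05965173e+01, -2.92936563e+01, -2.30476335e-04,
        7.18105694e-04,  1.80119787e-05]), 'eef_pos': array([0.30132978, 0.6039959 , 0.23133787]), 'tcp_rot': array([2.29327785e-01, 9.73349252e-01, 7.18765583e-06, 1.31084810e-05]), 'contact_force': array([ 0.23543799, -0.54707293, -0.465647  ]), 'wrist_torque': array([-0.03292263, -0.02616029, -0.00384755]), 'finger_force': 0.0, 'opening': 1.001981747206357} 0.0187
```

View pics/scene0.png

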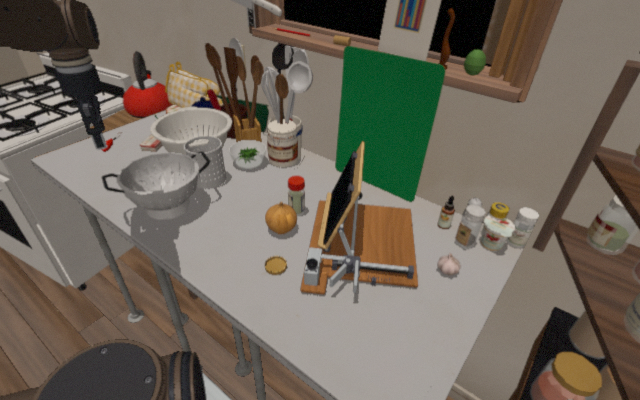

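View pics/top0.png

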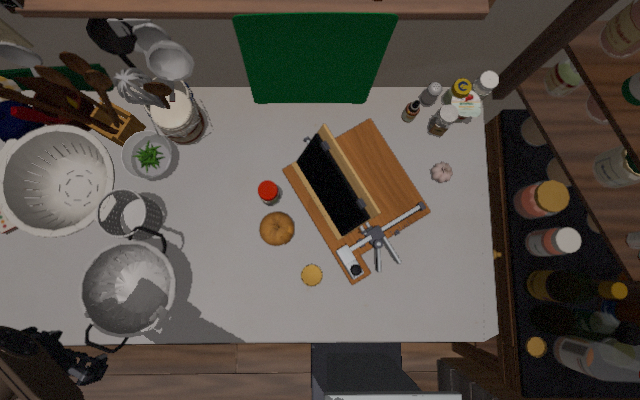

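Create h.py:
```python
import numpy as np
from scipy.spatial.transform import Rotation as R
from plant import ctrl
# fit stand pose from known stand pts: origin, plunger, back
P=np.array([[0,0],[-.108,-.185],[-.085,0]]);Q=np.array([[.649,.0895],[.435,.0905],[.604,.163]])
pc,qc=P.mean(0),Q.mean(0);A=(P-pc);B=(Q-qc)
yaw=np.arctan2((A[:,0]*B[:,1]-A[:,1]*B[:,0]).sum(),(A*B).sum())
M=np.array([[np.cos(yaw),-np.sin(yaw)],[np.sin(yaw),np.cos(yaw)]]);O=qc-M@pc
def w2s(p): return np.r_[M.T@(np.array(p[:2])-O),p[2]]
def s2w(p): return np.r_[M@np.array(p[:2])+O,p[2]]
def go(ps,yawt=None):
    """tool shift & turn to reach stand-frame TCP ps, tool y along stand +-x rotated"""
    s=ctrl.get_state();T=R.from_quat(s["tcp_rot"])
    print("shift(tool)",np.round(T.inv().apply(s2w(ps)-s["eef_pos"]),4),"tcp stand",np.round(w2s(s["eef_pos"]),4))
    for a in (yaw,yaw+np.pi):
        y=np.array([np.cos(a),np.sin(a),0]);z=np.array([0,0,-1.]);G=R.from_matrix(np.c_[np.cross(y,z),y,z])
        print("turn",np.round((T.inv()*G).as_rotvec(),3))
    print("t",round(s["time"],2),"q",np.round(s["qpos"],2),"F",np.round(s["contact_force"],1),"op",round(s["opening"],3),"ff",round(s["finger_force"],1))
```

Run:
```python
from h import *
print(np.degrees(yaw),O)
for n,p in dict(pl=(.435,.0905,.076),grip=(.481,.006,.05),pad=(.456,.032,.05),ptr=(.505,.008,.024),mark=(.526,-.017,.02),garlic=(.668,-.133,0),onion=(.533,.27,0),jar=(.6125,.287,0),lid=(.424,.187,0),back=(.604,.163,0),o=(.649,.0895,0)).items(): print(n,np.round(w2s(p),4))
go((-.108,-.185,.15))
```

```text
-59.75219344836551 [0.64834504 0.0898227 ]
pl [-0.1081 -0.184   0.076 ]
grip [-0.0119 -0.1868  0.05  ]
pad [-0.0469 -0.1953  0.05  ]
ptr [-0.0015 -0.165   0.024 ]
mark [ 0.0306 -0.1595  0.02  ]
garlic [ 0.2024 -0.0953  0.    ]
onion [-0.2138 -0.0089  0.    ]
jar [-0.1884  0.0684  0.    ]
lid [-0.197  -0.1448  0.    ]
back [-0.0856 -0.0014  0.    ]
o [0.0006 0.0004 0.    ]
shift(tool) [-0.3483 -0.4007  0.0813] tcp stand [-0.619  -0.0408  0.2313]
turn [ 0.    -0.     2.151]
turn [ 0.     0.    -0.991]
t 1.2 q [ 0.96  0.29  1.58 -0.    1.28 -0.15] F [ 0.2 -0.5 -0.5] op 1.002 ff 0.0
```

Scene and top pictures agree: the plunger is at (313,255)/(356,270) px, the lever and plate at (355,270)/(383,248), and the lid, onion and jar stand to the left of the stand. The fitted stand frame reproduces the given dimensions. Now I move above the plunger.

Call:
inch_along --moves '{"ticks": [[-0.03,-0.035,-0.05,0,0,-0.09,0],[-0.065,-0.075,-0.06,0,0,-0.19,0],[-0.1,-0.115,-0.06,0,0,-0.29,0],[-0.135,-0.155,-0.06,0,0,-0.39,0],[-0.17,-0.195,-0.06,0,0,-0.49,0],[-0.205,-0.235,-0.06,0,0,-0.59,0],[-0.24,-0.275,-0.03,0,0,-0.69,0],[-0.275,-0.315,0,0,0,-0.79,0],[-0.31,-0.355,0.04,0,0,-0.89,0],[-0.348,-0.401,0.08,0,0,-0.991,0]]}' --clamp_n 30

```text
time: 2.45
eef_pos: [0.4315, 0.099, 0.1582]
tcp_rot: [-0.263, 0.965, -0.0, 0.001]
contact_force: [0.5, 0.0, 0.1]
opening: 0.003
finger_force: 0.0
```

Run:
```python
from h import *
go((-.108,-.185,.09))
for c in ("wrist","top","scene"):
    ctrl.read_camera(c)
    for t in ("plunger_top","leg_grip","lever_pad","leg_pointer","mark_point"): print(c,t,[(np.round(w2s(d["position"]),4),round(d["conf"],2)) for d in ctrl.mark_of(c,t)[:2]])
```

```text
shift(tool) [ 0.0024 -0.0091  0.0682] tcp stand [-0.1172 -0.1827  0.1582]
turn [-2.000e-03 -1.000e-03 -3.138e+00]
turn [-0.001  0.002  0.004]
t 2.45 q [-0.   -0.17  2.19  0.    1.12 -2.11] F [0.5 0.  0.1] op 0.003 ff 0.0
wrist plunger_top [(array([-0.1094, -0.1948,  0.0779]), 0.65)]
wrist leg_grip [(array([-0.012 , -0.1939,  0.0471]), 0.75)]
wrist lever_pad [(array([-0.0436, -0.1941,  0.0541]), 0.72)]
wrist leg_pointer [(array([-0.0023, -0.1618,  0.0272]), 0.79)]
wrist mark_point [(array([ 0.0336, -0.1548,  0.027 ]), 0.55)]
top plunger_top []
top leg_grip [(array([-0.011 , -0.187 ,  0.0501]), 0.53), (array([ 0.2032, -0.0934, -0.0019]), 0.51)]
top lever_pad []
top leg_pointer [(array([-0.0029, -0.1669,  0.023 ]), 0.98), (array([-0.2117, -0.008 ,  0.0007]), 0.18)]
top mark_point [(array([ 0.0268, -0.1572,  0.02  ]), 0.44)]
scene plunger_top [(array([-0.0517, -0.1974,  0.0469]), 0.58), (array([-0.106 , -0.1825,  0.0796]), 0.55)]
scene leg_grip [(array([-0.0089, -0.1891,  0.0474]), 0.67)]
scene lever_pad [(array([-0.0483, -0.1989,  0.0443]), 0.64)]
scene leg_pointer [(array([-0.0017, -0.1644,  0.0277]), 0.88)]
scene mark_point [(array([ 0.0314, -0.1603,  0.0221]), 0.36)]
```

Call:
inch_along --moves '{"ticks": [[0.002,-0.009,0.035,0,0,0,0],[0.002,-0.009,0.07,0,0,0,0],[0.002,-0.009,0.083,0,0,0,0],[0.002,-0.009,0.09,0,0,0,0],[0.002,-0.009,0.092,0,0,0,0]]}'

```text
time: 3.98
eef_pos: [0.4343, 0.0919, 0.0676]
tcp_rot: [-0.261, 0.965, -0.0, -0.0]
contact_force: [-3.0, 0.1, 4.5]
opening: 0.002
finger_force: 2.6
```

Call:
inch_along --moves '{"ticks": [[0,0,0.001,0,0,0,0],[0,0,0.001,0,0,0,0],[0,0,0.001,0,0,0,0],[0,0,0.001,0,0,0,0]]}'

```text
time: 4.47
eef_pos: [0.4347, 0.0919, 0.0674]
tcp_rot: [-0.261, 0.965, -0.0, 0.001]
contact_force: [-3.1, -0.1, 5.0]
opening: 0.003
finger_force: 2.8
```

Call:
inch_along --moves '{"ticks": [[0,0,0.002,0,0,0,0],[0,0,0.003,0,0,0,0],[0,0,0.003,0,0,0,0],[0,0,0.003,0,0,0,0]]}'

```text
time: 4.97
eef_pos: [0.4349, 0.0919, 0.067]
tcp_rot: [-0.261, 0.965, -0.0, -0.001]
contact_force: [-12.4, -0.4, 23.2]
opening: 0.001
finger_force: 11.8
```

Run:
```python
from h import *
go((-.108,-.185,.09))
for c in ("top","scene"):
    ctrl.read_camera(c)
    for t in ("leg_grip","lever_pad","leg_pointer"): print(c,t,[(np.round(w2s(d["position"]),4),round(d["conf"],2)) for d in ctrl.mark_of(c,t)[:2]])
```

```text
shift(tool) [ 0.0017 -0.0013 -0.023 ] tcp stand [-0.1093 -0.1833  0.067 ]
turn [ 2.00e-03 -0.00e+00 -3.14e+00]
turn [-0.    -0.001  0.001]
t 4.97 q [-0.02 -0.02  2.25 -0.    0.91 -2.12] F [-12.4  -0.4  23.2] op 0.001 ff 11.8
top leg_grip [(array([ 0.0846, -0.1892,  0.0499]), 0.46)]
top lever_pad [(array([ 0.0499, -0.1932,  0.0503]), 0.42)]
top leg_pointer [(array([ 0.0939, -0.1679,  0.0241]), 0.56), (array([ 0.0503, -0.1934,  0.0503]), 0.28)]
scene leg_grip [(array([ 0.087 , -0.1898,  0.0474]), 0.72)]
scene lever_pad [(array([ 0.0467, -0.1973,  0.0501]), 0.7)]
scene leg_pointer [(array([ 0.0943, -0.1619,  0.0265]), 0.83)]
```

Call:
inch_along --moves '{"ticks": [[0,0,-0.05,0,0,0,0],[0,0,-0.1,0,0,0,0.5],[0.01,-0.05,-0.1,0,0,0,1],[0.02,-0.11,-0.1,0,0,0,1],[0.02,-0.168,-0.1,0,0,0,1],[0.02,-0.168,-0.09,0,0,0,1],[0.02,-0.168,-0.09,0,0,0,1]]}'

```text
time: 6.25
eef_pos: [0.5008, -0.063, 0.1521]
tcp_rot: [-0.261, 0.965, 0.001, -0.0]
contact_force: [0.0, 0.6, -0.5]
opening: 0.996
finger_force: 0.0
```

Run:
```python
from h import *
import cv2
go((.059,-.203,.026))
for c in ("wrist","top","scene"):
    r=ctrl.read_camera(c)
    for t in ("leg_grip","lever_pad","leg_pointer","mark_point"): print(c,t,[(np.round(w2s(d["position"]),4),round(d["conf"],2)) for d in ctrl.mark_of(c,t)[:2]])
    if c=="wrist": cv2.imwrite("pics/w1.png",r["pixels"][:,:,::-1])
```

```text
shift(tool) [-0.0015 -0.0014  0.1261] tcp stand [ 0.0577 -0.2045  0.1521]
turn [-1.000e-03 -2.000e-03  3.141e+00]
turn [ 0.001 -0.001 -0.   ]
t 6.25 q [-0.33 -0.01  2.06  0.    1.09 -2.43] F [ 0.   0.6 -0.5] op 0.996 ff 0.0
wrist leg_grip [(array([ 0.0835, -0.1945,  0.049 ]), 0.77)]
wrist lever_pad [(array([ 0.0522, -0.1937,  0.0507]), 0.62)]
wrist leg_pointer [(array([ 0.0937, -0.1637,  0.0294]), 0.61)]
wrist mark_point [(array([ 0.0326, -0.159 ,  0.0238]), 0.5)]
top leg_grip [(array([ 0.0873, -0.1864,  0.0481]), 0.6)]
top lever_pad [(array([ 0.0515, -0.1913,  0.0474]), 0.48)]
top leg_pointer [(array([ 0.0919, -0.1651,  0.026 ]), 0.91)]
top mark_point [(array([ 0.0277, -0.1557,  0.0214]), 0.53)]
scene leg_grip [(array([ 0.0865, -0.1896,  0.0462]), 0.45), (array([ 0.0953, -0.1605,  0.0261]), 0.22)]
scene lever_pad [(array([ 0.0463, -0.1949,  0.0505]), 0.71)]
scene leg_pointer [(array([ 0.0952, -0.1604,  0.0226]), 0.78)]
scene mark_point [(array([ 0.0304, -0.1604,  0.0226]), 0.49)]
```

View pics/w1.png

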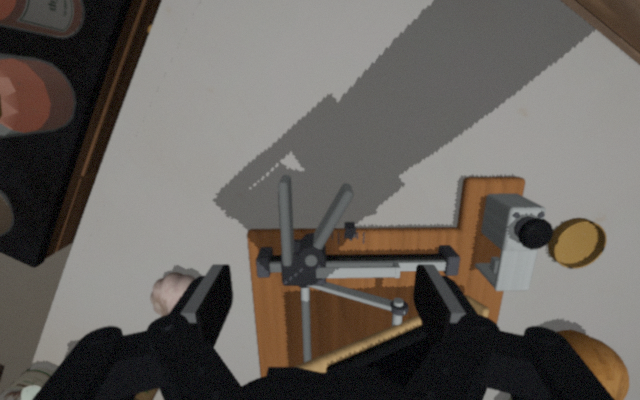

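Call:
inch_along --moves '{"ticks": [[-0.001,-0.001,0.04,0,0,0,1],[-0.001,-0.001,0.075,0,0,0,1],[-0.001,-0.001,0.095,0,0,0,1],[-0.001,-0.001,0.11,0,0,0,1],[-0.001,-0.001,0.126,0,0,0,1],[-0.001,-0.001,0.126,0,0,0,1]]}' --clamp_n 20

```text
time: 7.75
eef_pos: [0.502, -0.0635, 0.0257]
tcp_rot: [-0.261, 0.965, 0.001, -0.001]
contact_force: [-0.8, 0.8, -0.7]
opening: 1.0
finger_force: 0.0
```

Run:
```python
from h import *
import cv2
go((.059,-.203,.026))
r=ctrl.read_camera("wrist");cv2.imwrite("pics/w2.png",r["pixels"][:,:,::-1])
```

```text
shift(tool) [-0.0007 -0.0003 -0.0003] tcp stand [ 0.0587 -0.2037  0.0257]
turn [ 2.000e-03  3.000e-03 -3.141e+00]
turn [ 0.002 -0.002  0.   ]
t 7.75 q [-0.33  0.2   2.11  0.    0.84 -2.43] F [-0.8  0.8 -0.7] op 1.0 ff 0.0
```

View pics/w2.png

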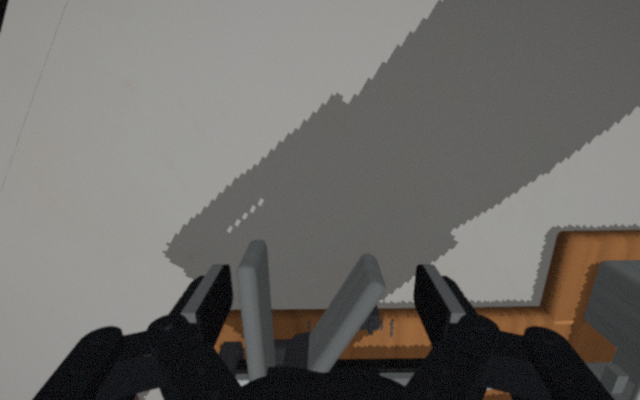

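Call:
inch_along --moves '{"ticks": [[0,0.003,0,0,0,0,0.85],[0,0.006,0,0,0,0,0.85],[0,0.012,0,0,0,0,0.85],[0,0.02,0,0,0,0,0.85],[0,0.028,0,0,0,0,0.85],[0,0.036,0,0,0,0,0.85],[0,0.044,0,0,0,0,0.85],[0,0.052,0,0,0,0,0.85],[0,0.058,0,0,0,0,0.85],[0,0.058,0,0,0,0,0.85]]}'

```text
time: 9.05
eef_pos: [0.4737, -0.0133, 0.0273]
tcp_rot: [-0.261, 0.965, -0.0, 0.001]
contact_force: [0.8, -1.6, 0.8]
opening: 0.851
finger_force: 1.0
```

Create meas.py:
```python
from h import *
import sys
go((0,-.203,.026))
D=[]
for k in range(int(sys.argv[1])):
  for c in ("wrist","top","scene"):
    r=ctrl.read_camera(c);g={}
    for t in ("leg_grip","leg_pointer","mark_point","lever_pad"):
        L=[w2s(d["position"]) for d in ctrl.mark_of(c,t)]
        L=[p for p in L if abs(p[0]-.02)<.1 and -.22<p[1]<-.14]
        if L: g[t]=L[0]
    print(c,{t:np.round(p[:2]*1e3,1).tolist() for t,p in g.items()},"ptr-mark",round((g["leg_pointer"]-g["mark_point"])[0]*1e3,1) if "leg_pointer" in g and "mark_point" in g else None)
```

```bash
python3 meas.py 2
```

```text
shift(tool) [0.0002 0.0012 0.0013] tcp stand [ 0.0012 -0.2028  0.0273]
turn [-1.000e-03 -1.000e-03 -3.141e+00]
turn [-0.001  0.001  0.001]
t 9.05 q [-0.24  0.13  2.19  0.    0.82 -2.34] F [ 0.8 -1.6  0.8] op 0.851 ff 1.0
wrist {'leg_grip': [30.6, -193.2], 'leg_pointer': [40.0, -161.3], 'mark_point': [30.6, -160.9], 'lever_pad': [-0.1, -193.3]} ptr-mark 9.4
top {'leg_pointer': [39.0, -163.8]} ptr-mark None
scene {'leg_grip': [34.8, -191.8], 'leg_pointer': [38.1, -161.5], 'mark_point': [33.5, -160.7], 'lever_pad': [-7.5, -197.6]} ptr-mark 4.6
wrist {'leg_grip': [34.4, -194.9], 'leg_pointer': [40.4, -159.4], 'mark_point': [34.4, -157.9], 'lever_pad': [1.7, -195.2]} ptr-mark 6.0
top {'leg_pointer': [40.7, -162.9]} ptr-mark None
scene {'leg_grip': [32.2, -189.4], 'leg_pointer': [41.3, -163.5], 'mark_point': [33.5, -159.9], 'lever_pad': [-8.2, -197.5]} ptr-mark 7.7
```

Call:
inch_along --moves '{"ticks": [[0,0.003,0,0,0,0,0.85],[0,0.006,0,0,0,0,0.85],[0,0.008,0,0,0,0,0.85],[0,0.008,0,0,0,0,0.85]]}'

```text
time: 11.05
eef_pos: [0.4688, -0.0064, 0.0265]
tcp_rot: [-0.261, 0.965, 0.0, -0.001]
contact_force: [1.7, -1.2, 1.0]
opening: 0.853
finger_force: 0.9
```

```bash
python3 meas.py 4
```

Run:
```python
from plant import ctrl
import cv2,numpy as np
a=ctrl.read_camera("scene")["pixels"][240:300,300:400,::-1]
b=ctrl.read_camera("wrist")["pixels"][250:400,220:470,::-1]
cv2.imwrite("pics/m1.png",np.vstack([cv2.resize(a,(500,300),interpolation=2),cv2.resize(b,(500,300),interpolation=2)]))
```

```text
shift(tool) [-0.0005 -0.0074  0.0005] tcp stand [-0.0074 -0.2035  0.0265]
turn [ 2.000e-03  2.000e-03 -3.141e+00]
turn [ 0.001 -0.001  0.   ]
t 11.05 q [-0.23  0.12  2.2   0.    0.82 -2.33] F [ 1.7 -1.2  1. ] op 0.853 ff 0.9
wrist {'leg_grip': [24.1, -192.6], 'leg_pointer': [28.6, -159.4], 'lever_pad': [-9.0, -196.3]} ptr-mark None
top {'leg_pointer': [31.7, -165.6]} ptr-mark None
scene {'leg_grip': [22.1, -192.5], 'leg_pointer': [33.4, -162.7], 'lever_pad': [-14.5, -198.4]} ptr-mark None
wrist {'leg_grip': [23.0, -193.3], 'leg_pointer': [31.7, -163.9], 'lever_pad': [20.9, -192.5]} ptr-mark None
top {'leg_pointer': [30.8, -163.8], 'lever_pad': [30.9, -165.0]} ptr-mark None
scene {'leg_grip': [23.7, -188.9], 'leg_pointer': [33.5, -161.2], 'lever_pad': [-13.7, -196.3]} ptr-mark None
wrist {'leg_grip': [24.0, -195.1], 'leg_pointer': [32.2, -163.0], 'mark_point': [23.8, -194.4], 'lever_pad': [-7.3, -194.4]} ptr-mark 8.3
top {'leg_pointer': [31.3, -164.3]} ptr-mark None
scene {'leg_grip': [24.4, -188.0], 'leg_pointer': [30.9, -163.1], 'lever_pad': [-13.4, -196.2]} ptr-mark None
wrist {'leg_grip': [-7.4, -198.5], 'leg_pointer': [29.3, -161.8], 'lever_pad': [-6.8, -198.7]} ptr-mark None
top {'leg_pointer': [31.0, -165.1]} ptr-mark None
scene {'leg_grip': [24.0, -189.8], 'leg_pointer': [34.2, -161.4], 'lever_pad': [-12.9, -196.8]} ptr-mark None
```

View pics/m1.png

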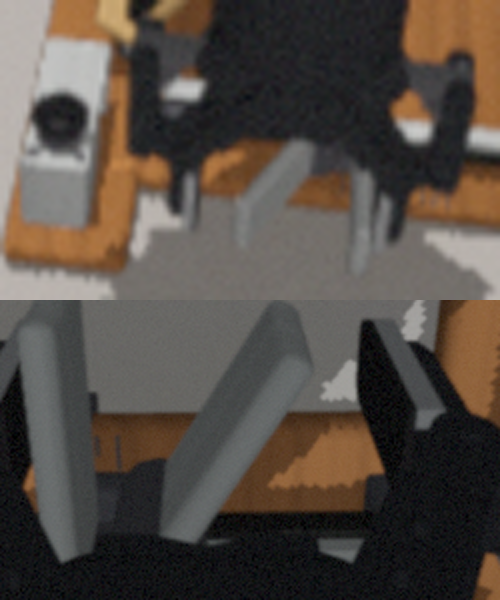

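Run:
```python
import cv2
a=cv2.imread("pics/w1.png")[170:290,240:400]
cv2.imwrite("pics/w1z.png",cv2.resize(a,(800,600),interpolation=cv2.INTER_CUBIC))
```

```text
(no output)
```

View pics/w1z.png

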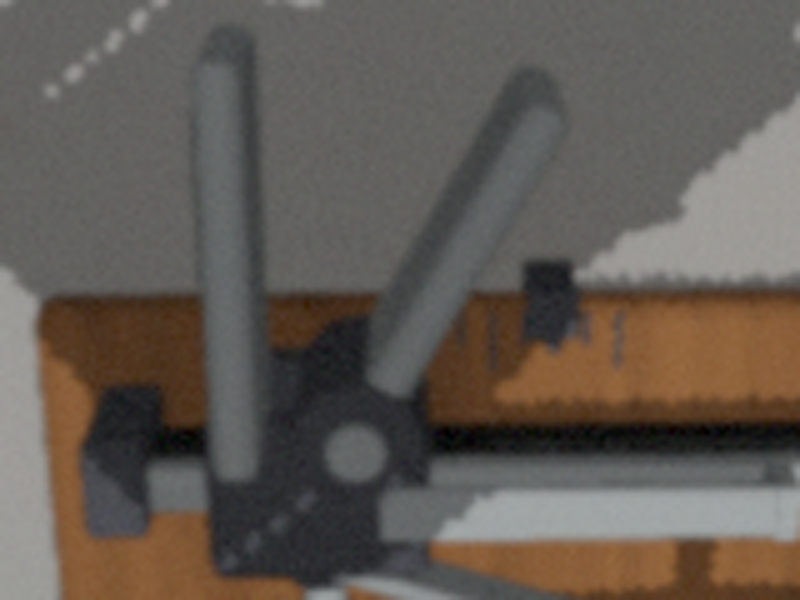

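Create px.py:
```python
from h import *
import cv2
r=ctrl.read_camera("wrist");s=ctrl.get_state()
Tt=R.from_quat(s["tcp_rot"]);Tc=R.from_quat(r["orientation"])
Rc=Tt.inv()*Tc; tc=Tt.inv().apply(r["xyz"]-s["eef_pos"])
K=np.array(r["camera_matrix"]);d=np.array(r["dist_coeffs"])
def ray(px,z,eef,q):
    T=R.from_quat(q);u=cv2.undistortPoints(np.array([[px]],float),K,d)[0,0]
    v=(T*Rc).apply([u[0],u[1],1]);o=np.array(eef)+T.apply(tc)
    return np.round(w2s(o+v*(z-o[2])/v[2])*1e3,1)
q1=np.array([-.261,.965,.001,0]);q1/=np.linalg.norm(q1);e1=[.5008,-.063,.1521]
```

Run:
```python
from px import *
for n,p,z in [("corner",(248.4,229.5),.016),("clip front",(350,223),.02),("clip mid",(350,230),.022),("clip tip",(350,238.5),.018),("housing step",(463,229),.016),("plate end top",(283.5,184),.064),("plate root top",(287.5,262),.064),("pin",(311,260.5),.064),("plunger head",(534,232),.076)]:
    print(n,ray(p,z,e1,q1))
g=cv2.cvtColor(r["pixels"],cv2.COLOR_RGB2GRAY)
for row in (280,310,340): print(row,g[row,215:275])
for row in (10*0+190,215,240): print(row,cv2.imread("pics/w1.png",0)[row,270:300])
im=cv2.imread("pics/w1.png",0)
for row in (224,229,235,239,243): print(row,im[row,340:362])
print(ray((241,280),.064,s["eef_pos"],s["tcp_rot"]),tc)
```

```text
corner [ 127.8 -165.3   16. ]
clip front [  31.8 -173.6   20. ]
clip mid [  31.8 -167.4   22. ]
clip tip [  31.2 -156.9   18. ]
housing step [ -76.6 -165.7   16. ]
plate end top [  86.7 -223.2   64. ]
plate root top [  86.  -157.4   64. ]
pin [  66.8 -158.7   64. ]
plunger head [-102.5 -189.1   76. ]
280 [ 29  31  47  67  78  77  74  76  77  77  73  76  77  75  72  83  98 105
 108 107 106 109 111 106 111 110 110 102 103 102  98  93  91  81  73  67
  69  70  69  71  69  68  66  67  69  68  68  80  92  98 102 104 101 100
 101 102 101 101 102 101]
310 [103  99  91  67  35  22  25  19  15   9  13  11  15  21  15   7  11  30
  65  91 102 103 106 105 109 108 109 111 106 108 104 103  98  97  91  90
  83  72  65  68  68  65  68  64  65  69  68  63  64  62  51  46  50  51
  53  47  51  52  55  51]
340 [ 23  24  10   8  28  21  17  18  13  25  16  23  11   8  18   4  24  60
  95 108 114 108  98  95 100 101 106 105 107 107 108 107 107 107 102  98
  99  95  90  78  73  65  68  69  70  66  64  64  67  68  65  66  56  44
  40  30  36  35  36  38]
190 [ 97  99  95  99  99  97 101  98  92  94  96 102 105 102 102  99  92  83
  73  65  67  82  89  97  94  96 100  97  97  98]
215 [ 97  96  97  94  93  98  98  96  90  82  87  96 101 105 104 105  99  94
  84  71  64  67  80  88  97  97  99  99  97  95]
240 [ 58  53  56  55  58  58  60  61  56  57  59  80  90  98 103 100 102 102
  94  90  76  68  65  56  42  35  34  34  37  39]
224 [ 96  99  97  93  71  44  31  33  31  33  30  35  29  38  76 121 133 134
 140 137 141 145]
229 [52 54 56 55 49 40 42 46 41 39 43 45 46 41 48 48 59 61 63 64 66 62]
235 [ 62  59  64  59  54  42  48  43  45  39  42  44  43  62  74  73  78  83
  97 101 103 101]
239 [ 61  64  63  61  58  62  73  84  89  83  76  70  83  98 103 103  98  97
 101 102 104 104]
243 [ 61  60  59  68  86  98 101 104 103 105 102 105 102 105 105 103 104 104
 101 103 106 104]
[  24.3 -218.2   64. ] [ 0.08210727  0.00025339 -0.14338617]
```

Call:
inch_along --moves '{"ticks": [[0,0.001,0,0,0,0,0.85],[0,0.001,0,0,0,0,0.85],[0,0.001,0,0,0,0,0.85],[0,0.001,0,0,0,0,0.85],[0,0.001,0,0,0,0,0.85]]}' --clamp_n 30

```text
time: 14.82
eef_pos: [0.469, -0.0058, 0.0268]
tcp_rot: [-0.261, 0.965, 0.0, -0.0]
contact_force: [0.4, -2.1, -1.3]
opening: 0.851
finger_force: 1.0
```

Create pl.py:
```python
from px import *
go((0,-.203,.026))
g=cv2.cvtColor(r["pixels"],cv2.COLOR_RGB2GRAY).astype(float)
for row in (275,280,285):
    l=cv2.GaussianBlur(g,(3,3),0)[row,215:330]; i=[k for k in range(len(l)-20) if l[k]>92 and l[k+10]>92][:1]
    print(row,[int(v) for v in g[row,215:300:1]] if row==280 else i)
print("col->x", [(c,ray((c,280),.064,s["eef_pos"],s["tcp_rot"])[0]) for c in (225,235,245,255,265,275)])
```

```bash
python3 pl.py
```

```text
shift(tool) [-0.0001 -0.0077  0.0008] tcp stand [-0.0077 -0.2031  0.0268]
turn [-0.     0.    -3.141]
turn [0. 0. 0.]
t 14.88 q [-0.23  0.12  2.2   0.    0.82 -2.33] F [ 0.5 -1.7 -1.2] op 0.848 ff 1.0
275 [15]
280 [20, 28, 45, 64, 74, 75, 73, 76, 76, 78, 77, 78, 75, 73, 72, 84, 99, 104, 106, 106, 108, 111, 110, 107, 109, 108, 107, 104, 103, 102, 96, 95, 88, 80, 74, 69, 67, 68, 73, 66, 69, 69, 64, 68, 63, 64, 67, 78, 90, 103, 101, 104, 103, 103, 100, 101, 102, 100, 101, 102, 100, 104, 99, 103, 101, 101, 104, 100, 104, 101, 101, 102, 103, 103, 101, 104, 100, 99, 104, 103, 103, 104, 105, 105, 101]
285 [17]
col->x [(225, np.float64(29.5)), (235, np.float64(25.6)), (245, np.float64(21.8)), (255, np.float64(17.9)), (265, np.float64(14.1)), (275, np.float64(10.3))]
```

Call:
inch_along --moves '{"ticks": [[0,-0.0021,0,0,0,0,0.8],[0,-0.0042,0,0,0,0,0.75],[0,-0.0064,0,0,0,0,0.7],[0,-0.0085,0,0,0,0,0.65],[0,-0.0085,0,0,0,0,0.65]]}' --clamp_n 30

```text
time: 15.5
eef_pos: [0.4738, -0.0134, 0.027]
tcp_rot: [-0.261, 0.965, -0.0, 0.001]
contact_force: [1.9, -2.0, 1.8]
opening: 0.65
finger_force: 1.6
```

```bash
python3 pl.py; python3 meas.py 1
```

```text
shift(tool) [0.0002 0.0013 0.001 ] tcp stand [ 0.0013 -0.2028  0.027 ]
turn [-1.000e-03 -1.000e-03 -3.141e+00]
turn [-0.001  0.001  0.   ]
t 15.55 q [-0.24  0.13  2.19 -0.    0.82 -2.34] F [ 1.7 -2.   1.1] op 0.654 ff 1.7
275 [0]
280 [101, 102, 101, 102, 103, 101, 102, 103, 100, 100, 95, 80, 51, 30, 25, 21, 21, 20, 8, 15, 18, 19, 30, 50, 65, 74, 78, 79, 74, 74, 76, 76, 78, 76, 70, 64, 63, 84, 99, 101, 102, 106, 107, 110, 111, 110, 110, 109, 108, 103, 102, 101, 99, 94, 92, 81, 74, 67, 68, 69, 68, 70, 70, 68, 66, 76, 92, 102, 101, 98, 100, 102, 100, 101, 103, 101, 101, 106, 102, 102, 100, 103, 103, 104, 102]
285 [39]
col->x [(225, np.float64(38.5)), (235, np.float64(34.7)), (245, np.float64(30.8)), (255, np.float64(27.0)), (265, np.float64(23.1)), (275, np.float64(19.3))]
shift(tool) [0.0002 0.0013 0.001 ] tcp stand [ 0.0013 -0.2028  0.027 ]
turn [-1.000e-03 -1.000e-03 -3.141e+00]
turn [-0.001  0.001  0.   ]
t 15.55 q [-0.24  0.13  2.19 -0.    0.82 -2.34] F [ 1.7 -2.   1.1] op 0.654 ff 1.7
wrist {'leg_grip': [24.3, -192.7], 'leg_pointer': [31.1, -161.4], 'lever_pad': [-9.3, -193.5]} ptr-mark None
top {'leg_pointer': [26.9, -163.0]} ptr-mark None
scene {'leg_grip': [24.8, -189.9], 'leg_pointer': [31.6, -165.3], 'lever_pad': [-13.3, -198.0]} ptr-mark None
```

Call:
inch_along --moves '{"ticks": [[0,-0.0016,0,0,0,0,0.6],[0,-0.0037,0,0,0,0,0.55],[0,-0.0058,0,0,0,0,0.5],[0,-0.008,0,0,0,0,0.45],[0,-0.008,0,0,0,0,0.45]]}' --clamp_n 30

```text
time: 16.92
eef_pos: [0.4764, -0.0197, 0.0261]
tcp_rot: [-0.261, 0.965, 0.001, -0.001]
contact_force: [-0.0, -1.2, -0.1]
opening: 0.451
finger_force: 0.0
```

```bash
python3 pl.py; python3 meas.py 1
```

```text
shift(tool) [-0.0007  0.008   0.0002] tcp stand [ 0.008  -0.2037  0.0262]
turn [-2.000e-03 -3.000e-03  3.141e+00]
turn [ 0.002 -0.001 -0.   ]
t 16.98 q [-0.25  0.14  2.18  0.    0.83 -2.35] F [-0.2  0.2 -0. ] op 0.451 ff 0.0
275 [0]
280 [102, 100, 104, 100, 101, 102, 103, 100, 100, 101, 101, 100, 101, 100, 100, 102, 101, 102, 100, 100, 100, 103, 101, 103, 101, 101, 101, 100, 102, 101, 97, 83, 55, 31, 15, 24, 24, 27, 23, 21, 28, 14, 23, 32, 54, 67, 71, 74, 72, 78, 74, 72, 75, 78, 73, 71, 63, 42, 26, 33, 67, 91, 101, 103, 102, 109, 107, 106, 110, 107, 105, 111, 105, 107, 103, 102, 100, 95, 89, 78, 70, 68, 67, 70, 69]
285 [0]
col->x [(225, np.float64(45.0)), (235, np.float64(41.2)), (245, np.float64(37.4)), (255, np.float64(33.6)), (265, np.float64(29.7)), (275, np.float64(25.9))]
shift(tool) [-0.0007  0.008   0.0002] tcp stand [ 0.008  -0.2037  0.0262]
turn [-2.000e-03 -3.000e-03  3.141e+00]
turn [ 0.002 -0.001 -0.   ]
t 16.98 q [-0.25  0.14  2.18  0.    0.83 -2.35] F [-0.2  0.2 -0. ] op 0.451 ff 0.0
wrist {'leg_grip': [20.5, -193.9]} ptr-mark None
top {'leg_pointer': [28.0, -164.2], 'lever_pad': [-3.2, -196.7]} ptr-mark None
scene {'leg_grip': [19.7, -190.3], 'leg_pointer': [27.2, -163.4], 'lever_pad': [-4.9, -200.7]} ptr-mark None
```

Call:
inch_along --moves '{"ticks": [[0,0,0,0,0,0,0.45],[0,0,0,0,0,0,0.45]]}' --clamp_n 30

```text
time: 17.98
eef_pos: [0.4773, -0.0201, 0.0268]
tcp_rot: [-0.261, 0.965, 0.0, -0.0]
contact_force: [-0.1, -0.2, -0.2]
opening: 0.449
finger_force: 0.1
```

```bash
python3 meas.py 3;python3 - <<'E'
from px import *
g=cv2.cvtColor(r["pixels"],cv2.COLOR_RGB2GRAY)
print(g[280,255:330]);print(s["eef_pos"],[ray((c,280),.064,s["eef_pos"],s["tcp_rot"])[0] for c in (275,285,295,325)])
cv2.imwrite("pics/w3.png",cv2.resize(r["pixels"][200:400,200:467,::-1],(800,600)))
E
```

```text
shift(tool) [-0.0002  0.0088  0.0008] tcp stand [ 0.0088 -0.2032  0.0268]
turn [ 0.     0.    -3.141]
turn [ 0. -0.  0.]
t 17.98 q [-0.25  0.14  2.18 -0.    0.83 -2.35] F [-0.1 -0.2 -0.2] op 0.449 ff 0.1
wrist {'leg_grip': [23.5, -193.8], 'mark_point': [19.7, -193.8], 'lever_pad': [0.8, -196.0]} ptr-mark None
top {'leg_pointer': [24.9, -164.7], 'lever_pad': [-4.5, -199.8]} ptr-mark None
scene {'leg_grip': [20.5, -188.8], 'leg_pointer': [30.9, -159.2], 'lever_pad': [-5.6, -200.2]} ptr-mark None
wrist {'leg_grip': [20.3, -193.6], 'lever_pad': [0.6, -198.3]} ptr-mark None
top {'leg_pointer': [28.3, -165.2], 'mark_point': [-3.6, -199.2], 'lever_pad': [-3.6, -197.3]} ptr-mark 31.9
scene {'leg_grip': [21.3, -188.1], 'leg_pointer': [30.3, -159.3], 'lever_pad': [-4.5, -200.9]} ptr-mark None
wrist {'leg_grip': [23.8, -189.4], 'lever_pad': [1.2, -198.6]} ptr-mark None
top {'leg_pointer': [26.5, -165.8], 'lever_pad': [-3.7, -194.6]} ptr-mark None
scene {'leg_grip': [25.1, -189.5], 'leg_pointer': [29.3, -162.3], 'lever_pad': [-5.0, -199.6]} ptr-mark None
[ 14  26  17  34  50  70  70  76  77  76  79  78  73  74  72  73  62  43
  22  16  17  40  70  91 100 104 102 104 106 108 110 111 110 110 109 107
 102 102  98  96  92  78  67  71  67  66  71  91 101 100 101 101 101 101
 100 103 100 101  99 101 102  99 101 104 102 100  99 100 102 101 101  99
 103 101 100]
[ 0.47729664 -0.02013607  0.02680603] [np.float64(26.8), np.float64(23.0), np.float64(19.1), np.float64(7.7)]
```

View pics/w3.png

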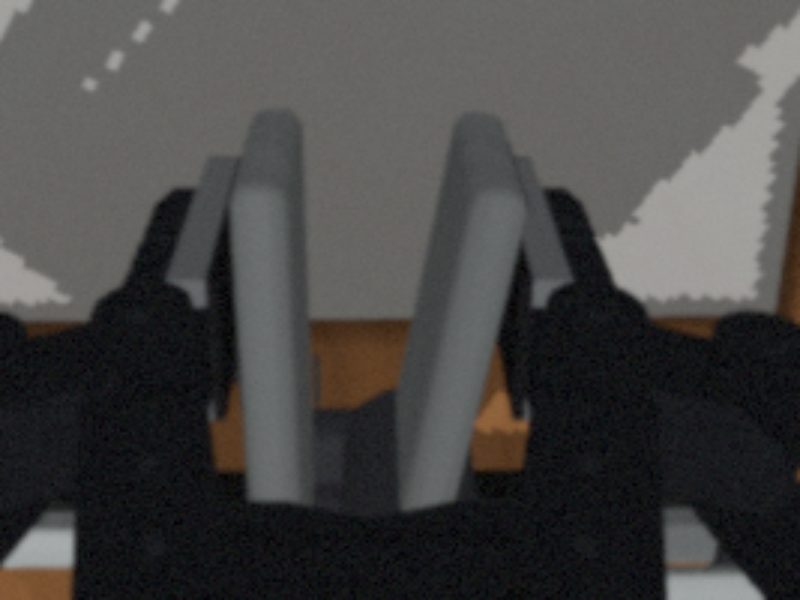

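Call:
inch_along --moves '{"ticks": [[0,-0.0013,0,0,0,0,0.42],[0,-0.0026,0,0,0,0,0.39],[0,-0.0038,0,0,0,0,0.36],[0,-0.0051,0,0,0,0,0.33],[0,-0.0053,0,0,0,0,0.31],[0,-0.0053,0,0,0,0,0.31]]}' --clamp_n 30

```text
time: 21.02
eef_pos: [0.4801, -0.0248, 0.027]
tcp_rot: [-0.261, 0.965, -0.0, 0.0]
contact_force: [0.1, -1.4, 2.6]
opening: 0.317
finger_force: 25.7
```

```bash
python3 meas.py 3;python3 - <<'E'
from px import *
g=cv2.cvtColor(r["pixels"],cv2.COLOR_RGB2GRAY)
print(g[280,265:345]);print([ray((c,280),.064,s["eef_pos"],s["tcp_rot"])[0] for c in (285,295,305,325)])
E
```

```text
shift(tool) [-0.0001  0.0143  0.001 ] tcp stand [ 0.0143 -0.2031  0.027 ]
turn [-0.00e+00 -1.00e-03 -3.14e+00]
turn [-0.001  0.     0.001]
t 21.02 q [-0.26  0.14  2.17 -0.    0.83 -2.36] F [ 0.1 -1.4  2.6] op 0.317 ff 25.7
wrist {'leg_grip': [23.1, -194.3], 'lever_pad': [9.5, -199.3]} ptr-mark None
top {'leg_grip': [24.5, -190.2], 'leg_pointer': [30.3, -163.8], 'lever_pad': [7.1, -195.7]} ptr-mark None
scene {'leg_grip': [21.0, -189.8], 'leg_pointer': [31.0, -162.3], 'lever_pad': [4.6, -199.3]} ptr-mark None
wrist {'leg_grip': [23.4, -194.2], 'leg_pointer': [10.7, -197.9], 'lever_pad': [9.4, -199.3]} ptr-mark None
top {'leg_grip': [22.1, -186.0], 'leg_pointer': [28.7, -164.6], 'lever_pad': [6.2, -196.3]} ptr-mark None
scene {'leg_grip': [23.2, -187.2], 'leg_pointer': [31.1, -163.9], 'lever_pad': [2.5, -199.4]} ptr-mark None
wrist {'leg_grip': [21.4, -195.9], 'lever_pad': [9.1, -198.6]} ptr-mark None
top {'leg_grip': [24.6, -186.5], 'leg_pointer': [30.8, -166.0], 'lever_pad': [4.6, -199.5]} ptr-mark None
scene {'leg_grip': [20.8, -189.9], 'leg_pointer': [30.5, -162.7], 'mark_point': [0.5, -201.4], 'lever_pad': [0.9, -202.1]} ptr-mark 30.0
[ 21  19  20  26  14  19  26  34  52  69  71  71  73  76  71  74  74  77
  69  73  62  48  52  80  93  99 102 102 104 108 109 107 106 107 110 106
 105 103  95  97  90  85  75  71  68  78  92  98  98 104 100 100 101 102
 103 100  98 102  97  99  99  99 102 101 100  99  99 101 100  90  75  71
  77  87  96  98  97 101 101  98]
[np.float64(28.4), np.float64(24.6), np.float64(20.8), np.float64(13.1)]
```

Call:
inch_along --moves '{"ticks": [[0,0,0,0,0,0,0.2],[0,0,0,0,0,0,0.2],[0,0,0,0,0,0,0.2],[0,0,0,0,0,0,0.2]]}' --clamp_n 40

```text
time: 23.82
eef_pos: [0.4802, -0.025, 0.027]
tcp_rot: [-0.261, 0.965, -0.0, 0.0]
contact_force: [-0.7, -2.8, 4.3]
opening: 0.31
finger_force: 38.9
```

```bash
python3 meas.py 2;python3 - <<'E'
from px import *
g=cv2.cvtColor(r["pixels"],cv2.COLOR_RGB2GRAY)
print(g[280,280:315]);print([ray((c,280),.064,s["eef_pos"],s["tcp_rot"])[0] for c in (285,295,305,325)])
a=ctrl.read_camera("scene")["pixels"][230:305,300:400,::-1]
cv2.imwrite("pics/w4.png",np.hstack([cv2.resize(r["pixels"][200:400,220:420,::-1],(400,400)),cv2.resize(a,(400,400))]))
E
```

```text
shift(tool) [-0.0001  0.0145  0.001 ] tcp stand [ 0.0145 -0.2031  0.027 ]
turn [-0.000e+00 -1.000e-03 -3.141e+00]
turn [-0.001  0.     0.001]
t 23.82 q [-0.26  0.14  2.17 -0.    0.83 -2.36] F [-0.7 -2.8  4.3] op 0.31 ff 38.9
wrist {'leg_grip': [23.7, -193.4], 'lever_pad': [8.7, -199.5]} ptr-mark None
top {'leg_grip': [22.8, -189.1], 'leg_pointer': [30.1, -165.3], 'lever_pad': [6.3, -197.1]} ptr-mark None
scene {'leg_grip': [24.1, -189.0], 'leg_pointer': [31.2, -162.0], 'lever_pad': [3.4, -203.7]} ptr-mark None
wrist {'leg_grip': [19.7, -194.1], 'lever_pad': [9.4, -199.9]} ptr-mark None
top {'leg_grip': [24.8, -188.7], 'leg_pointer': [29.3, -166.9], 'lever_pad': [8.7, -197.6]} ptr-mark None
scene {'leg_grip': [23.2, -189.7], 'leg_pointer': [30.3, -161.3], 'lever_pad': [1.9, -200.2]} ptr-mark None
[ 78  72  76  75  73  73  54  50  72  93 100 104 102 104 107 105 105 108
 106 109 106 103  99 100  96  97  89  77  73  68  70  90  98 100 102]
[np.float64(28.6), np.float64(24.8), np.float64(21.0), np.float64(13.3)]
```

View pics/w4.png

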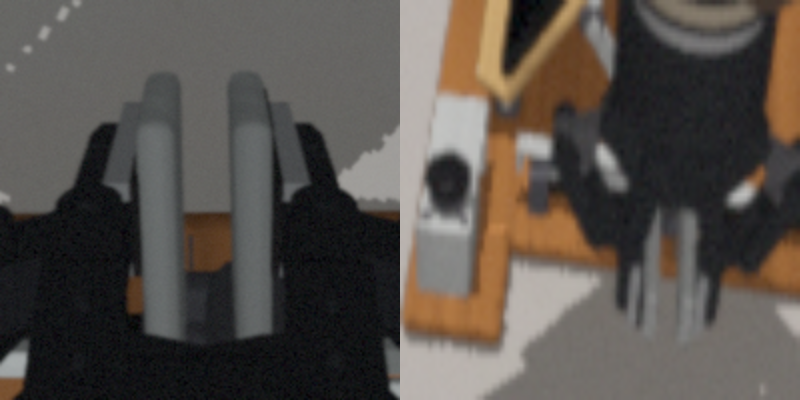

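The picture shows plate and lever parallel, at (160,230) and (255,230), pinched between both fingers. The opening has stopped at 0.31 under 39 N, and the pointer is about 30.6 mm against the clip's about 31 mm in stand x.

```bash
python3 -c "
from plant import ctrl
print(ctrl.sign_off())"
```

```text
the job is handed in; nothing more can be done
None
```

I handed in the job at about 24 s: plunger pushed to its stop, leg drawn to the mark, and lever closed and still pinched at 39 N. My estimate puts the pointer within about 2 mm of the clip; the hand-in returned no verdict.

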